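# Empty the dose tray into the tub

### The arm

A 6-joint arm with a two-finger parallel gripper is mounted at the origin on the work surface. World frame = base frame: x ahead of the robot, y to its left, z up, the work surface at z = 0. Lengths are in m, angles in degrees, forces in N, time in s.
With the tool pointing down it reaches from about 0.25 to 0.8 m from the base axis. Payload 3.9 kg.
Tool frame: the origin (TCP) lies midway between the tips of the shut fingers; the grasp point (between the pads) lies 19 mm behind it; z points along the fingers, y is the line along which they close (so a half turn about z gives the same grasp; the last joint's range is limited). The gripper opens to 85 mm and grips with 20 to 120 N. Pads are 22 mm wide; open, the fingers measure 114 mm over their backs; the gripper's body (76 mm by 85 mm) begins 54 mm behind the grasp point. The pads swing forward as they close: fully open they stand 13 mm farther back than shut.
Start: joints at [71.792, 14.897, -7.913, 67.191, 0, 90], TCP at [0.164, 0.499, 0.231] pointing down, gripper open.
Joint ranges: [-159.42, 159.42], [-47.68, 98.78], [-73.54, 78.23], [-108.79, 121.32], [-90, 84.71], [-180, 180]. Speed limits (degrees/s): [147.25, 147.25, 180, 180, 180, 180].

### API

Orientations are given as a 3x3 rotation matrix whose columns are the frame's x, y, z axes.
In Python, from cell import r gives the robot as it stands.
- The arm moves only by the tool send_rows, never from a script. Its argument "deltas" is a list of rows, each an object with "xyz": the shift along the tool's x, y, z in cm, a list of three; "twist": the turn about the tool's z in rad; "claw": the finger opening in cm, from 0 to 8.54. In form: [{"xyz": [tx, ty, tz], "twist": twist, "claw": claw}, ...]. A call has 1 to 10 rows; each row shifts and turns the commanded pose from where the row before left it, along the tool's axes as they then stand; what a row does not reach is not made up. A row lasts 1/12 s, in which the tool goes at most 41.7 mm and 7.16 degrees, less where a joint would pass 70% of its speed; a pose out of reach is approached as far as the arm can. A call is refused whole if a number of a shift passes 4.17 or a number of a turn 0.125, either way. A call with a gripper value outside its range is refused whole. The fingers move at their own pace and stop on an object; the grip force is fixed at half the most. Time passes only in rows, so rows that do not move let the fingers close. It gives the time, the measured TCP pose, the force, the opening and the grip force at its end, in the units of the state.
- r.read_state(): the state, without advancing time (a new reading comes with each control period).
- r.capture(name): name is "scene" or "top" or "wrist"; returns (picture, depth): 480x640x3 uint8, red, green, blue; 480x640 float32, m along the optical axis (not along the pixel's ray), 0 where there is no reading.
- r.camera_params(name): a dict with "camera_matrix" (3x3 intrinsics, pixels), "k1" (the pictures are not rectified: a ray, as slopes to the right and down, at radius r is drawn at 1 + k1 r^2 times it, then the intrinsics apply), "cam_to_world" (4x4, takes a point from camera to world coordinates). Camera axes: x right, y down, z forward; pixel columns grow to the right and rows downward; lengths in m; the calibration is good to about 2 mm. A picture is of the moment at which its call begins: read the wrist's pose just before it. camera_params takes no time and is no camera call; for the wrist camera it gives the pose at the moment of the call.
- r.sign_off(): hands the job in; it is judged then, once.
The state is a dict: "time_s": time; "q": joint angles; "qd": joint speeds; "effort": joint torques, N m; "position": TCP position; "orientation": TCP orientation; "contact_force": force on the tool from outside, world axes, zero at the start; "ft_torque": the same for the moment, N m; "width": finger opening in m; "grip_force": force on a finger pad.
Only numpy, scipy, OpenCV 4.12 (cv2) and the standard library are available. Lean on these libraries where they do the work, as an engineer would, in place of code of your own. Each camera call takes 0.05 s, during which the arm holds its last target. There are 200 camera calls.

### The job

Lift the green tray level out of the dispenser, well clear of the bench and with its four orange pods still aboard, then tip it low over the yellow tub and hold it tipped until all four have slid off into it. Then set the empty tray down flat in the middle of the round mat. Do not bump the dispenser, shift the tub, or disturb the red tray or the jars and bottles.

Things in the scene. Friction and masses are not known exactly. Their poses are not given: they have to be found in the camera images.
- tray: Tray to empty, in either nest of the dispenser: GREEN pan with a bare metal floor, x -60 to +50 mm, 76 mm wide (y), floor 3 mm, walls 4 mm thick, 24 mm high, none at the +x end (spout). Behind the -x wall, towards the robot, a green upright grip rib, 12 mm thick (y), x -105 to -60 mm, 18 to 62 mm above the underside. 160 g empty. Origin: on the pan's underside, x to the spout, z up.
- tray_grip (a point): Point in the middle of the tray's green grip, at (-83, 0, 42) mm in the tray's frame; axes as the tray's.
- tray_spout (a point): Middle of the floor's edge at the tray's open end, at (50, 0, 3) mm in the tray's frame.
- dispenser: White tablet dispenser fixed to the bench, 270 mm wide (y). Origin on the bench between its two nests, x away from the robot. Nests: recesses at y = +62 and -62 mm, x -64 to 56 mm, 84 mm wide, floor 50 mm and rim 60 mm above the bench; a tray's origin lies at x = 0 of its nest. Rear housing 120 mm tall from x = 56 mm.
- head_edge (a point): Middle of the front lower edge of the dispensing head, at (-74, 0, 140) mm in the dispenser's frame: a beam over the front of both nests, x -74 to +20 mm, 140 to 177 mm above the bench, on cheeks at y +-117 to +-135 mm. A gripper straight down on a tray's grip hits it; the tray leaves lifted 12 to 25 mm, then drawn out towards the robot.
- pod0: One of the four ORANGE dose pods with white lids, the load of the green tray: diameter 26 mm, 16 mm tall, 14 g, standing loose on its flat base. Origin: centre of its underside, z its axis.
- pod1: One of the four ORANGE dose pods with white lids, the load of the green tray: diameter 26 mm, 16 mm tall, 14 g, standing loose on its flat base. Origin: centre of its underside, z its axis.
- pod2: One of the four ORANGE dose pods with white lids, the load of the green tray: diameter 26 mm, 16 mm tall, 14 g, standing loose on its flat base. Origin: centre of its underside, z its axis.
- pod3: One of the four ORANGE dose pods with white lids, the load of the green tray: diameter 26 mm, 16 mm tall, 14 g, standing loose on its flat base. Origin: centre of its underside, z its axis.
- tub: Yellow open tub to receive the pods: 135 (x) x 125 (y) x 60 mm high, walls and floor 4 mm, 400 g, loose on the bench to the robot's left or right. Origin: centre of its underside, z up.
- mat: Round dark mat with a blue middle, fixed on the bench on the other side from the tub: diameter 180 mm, 4 mm thick. Origin: centre of its underside.
- spare_tray: Bystander: another dose tray, the same shape but RED, in the dispenser's other nest. Origin and axes as for tray.
- spare_pod0: Bystander: BLUE pod in the red tray: diameter 26 mm, 16 mm tall, 14 g, standing loose on its flat base. Origin: centre of its underside, z its axis.
- spare_pod1: Bystander: BLUE pod in the red tray: diameter 26 mm, 16 mm tall, 14 g, standing loose on its flat base. Origin: centre of its underside, z its axis.
- jar_front: Bystander: squat amber jar, white cap, diameter 52 mm, 45 mm tall, loose, standing between the robot and the dispenser. Origin: centre of its underside, z up.
- jar_left: Bystander: amber jar, red cap, diameter 64 mm, 85 mm tall, loose, standing left of the dispenser. Origin: centre of its underside, z up.
- jar_right: Bystander: amber jar, white cap, diameter 68 mm, 95 mm tall, loose, standing right of the dispenser. Origin: centre of its underside, z up.
- bottle_left: Bystander: white bottle, blue cap, diameter 54 mm, 80 mm tall, loose, standing far out on the left. Origin: centre of its underside, z up.
- bottle_right: Bystander: grey bottle, white cap, diameter 60 mm, 70 mm tall, loose, standing far out on the right. Origin: centre of its underside, z up.
Not all that is in view belongs to the job. Of the things that look like the tub, take the one that is farthest from the robot's base at the start.

How it is judged (in metres and radians):
On the way, in this order (a step that is already met when the one before it is completed fails the run):
1. the green tray is out of the dispenser, its underside more than 100 mm above the bench, level within 17 degrees, with all four orange pods still on it (x of pod0 in the frame of tray between -0.07 and 0.06 m and y of pod0 in the frame of tray between -0.045 and 0.045 m and z of pod0 in the frame of tray between -0.01 and 0.04 m and x of pod1 in the frame of tray between -0.07 and 0.06 m and y of pod1 in the frame of tray between -0.045 and 0.045 m and z of pod1 in the frame of tray between -0.01 and 0.04 m and x of pod2 in the frame of tray between -0.07 and 0.06 m and y of pod2 in the frame of tray between -0.045 and 0.045 m and z of pod2 in the frame of tray between -0.01 and 0.04 m and x of pod3 in the frame of tray between -0.07 and 0.06 m and y of pod3 in the frame of tray between -0.045 and 0.045 m and z of pod3 in the frame of tray between -0.01 and 0.04 m and height (world z) of tray above 0.1 m and angle between tray's own z axis and vertical below 0.3 rad), for 0.2 s.
2. all four orange pods lie in the tub while the tray is still held up and tipped by more than 17 degrees (x of pod0 in the frame of tub between -0.065 and 0.065 m and y of pod0 in the frame of tub between -0.06 and 0.06 m and z of pod0 in the frame of tub between -0.005 and 0.05 m and x of pod1 in the frame of tub between -0.065 and 0.065 m and y of pod1 in the frame of tub between -0.06 and 0.06 m and z of pod1 in the frame of tub between -0.005 and 0.05 m and x of pod2 in the frame of tub between -0.065 and 0.065 m and y of pod2 in the frame of tub between -0.06 and 0.06 m and z of pod2 in the frame of tub between -0.005 and 0.05 m and x of pod3 in the frame of tub between -0.065 and 0.065 m and y of pod3 in the frame of tub between -0.06 and 0.06 m and z of pod3 in the frame of tub between -0.005 and 0.05 m and height (world z) of tray above 0.06 m and angle between tray's own z axis and vertical above 0.3 rad), for 0.2 s.
At the end, for the whole second after the job is handed in: All four orange pods rest inside the tub, the tub stands upright, and the empty tray lies at rest flat (within 6 degrees) on the mat, its origin within 35 mm of the mat's centre (x of pod0 in the frame of tub between -0.065 and 0.065 m and y of pod0 in the frame of tub between -0.06 and 0.06 m and z of pod0 in the frame of tub between -0.005 and 0.05 m and x of pod1 in the frame of tub between -0.065 and 0.065 m and y of pod1 in the frame of tub between -0.06 and 0.06 m and z of pod1 in the frame of tub between -0.005 and 0.05 m and x of pod2 in the frame of tub between -0.065 and 0.065 m and y of pod2 in the frame of tub between -0.06 and 0.06 m and z of pod2 in the frame of tub between -0.005 and 0.05 m and x of pod3 in the frame of tub between -0.065 and 0.065 m and y of pod3 in the frame of tub between -0.06 and 0.06 m and z of pod3 in the frame of tub between -0.005 and 0.05 m and horizontal distance between tray and mat below 0.035 m and height (world z) of tray below 0.01 m and angle between each of tray, tub's own z axis and vertical below 0.1 rad and linear speed of tray below 0.02 m/s and linear speed of each of pod0, pod1, pod2, pod3 below 0.03 m/s); the robot touches nothing.
It fails at once if a jar or bottle is moved more than 30 mm or tipped more than 0.3 rad (distance of any of jar_front, jar_left, jar_right, bottle_left, bottle_right from where it was at the start of the episode above 0.03 m or angle between any of jar_front, jar_left, jar_right, bottle_left, bottle_right's own z axis and vertical above 0.3 rad).
It fails at once if the red tray is moved more than 20 mm or a blue pod more than 40 mm (distance of spare_tray from where it was at the start of the episode above 0.02 m or distance of any of spare_pod0, spare_pod1 from where it was at the start of the episode above 0.04 m).
It fails at once if the tub is shifted more than 30 mm (distance of tub from where it was at the start of the episode above 0.03 m).
It fails at once if the robot bumps the dispenser with more than 25 N (contact force between any of the arm, the fingers and dispenser above 25 N).
It fails at once if an orange pod is dropped from high up (faster than 2.2 m/s) (linear speed of any of pod0, pod1, pod2, pod3 above 2.2 m/s).
It also fails if it takes over 51 s, if anything falls off the work surface, if the arm or the gripper's body presses on something with over 40 N, if the wrist force passes 120 N, or if a joint passes its speed limit or range.

## Working session

There is one attempt and no reset: what is moved stays moved. The work goes in short steps, Python scripts to look and compute and a tool call to move; the robot and the scene stay as the last step left them, time stands still between calls to the robot, and variables do not carry over. Pictures are saved under pics/ and viewed, at most 10 in all, crops included, and the job is handed in when it is done.

Besides the shell and the picture viewer there is one more tool, called after "Call:" in YAML: its name, and indented under it one key for each argument. send_rows: Moves the arm, as the interface text tells. Its arguments: {"type":"object","properties":{"deltas":{"type":"array"}},"required":["deltas"]}

```bash
mkdir -p pics; ls; python3 - <<'E'
from cell import r
import cv2,numpy as np,pickle
np.set_printoptions(precision=4,suppress=True)
s=r.read_state();print(s)
d={}
for n in("scene","top"):
    p=r.camera_params(n);im,de=r.capture(n);d[n]=(im,de,p);cv2.imwrite(f"pics/{n}0.png",im[...,::-1]);print(n,p)
pickle.dump(d,open("c0.pkl","wb"))
E
```

```text
pics
{'time_s': 0.0, 'q': array([71.7904, 14.937 , -7.9866, 67.1918,  0.    , 90.    ]), 'qd': array([-0.0826,  0.007 ,  0.0504, -0.0519,  0.0363,  0.0087]), 'effort': array([  0.0015, -40.5681,  25.3922,   0.0187,   0.    ,  -0.    ]), 'position': array([0.1638, 0.498 , 0.2304]), 'orientation': array([[-0.9499,  0.3125, -0.0006],
       [ 0.3125,  0.9499, -0.0019],
       [ 0.    , -0.002 , -1.    ]]), 'contact_force': array([0.3327, 0.397 , 0.051 ]), 'ft_torque': array([-0.0095,  0.0003, -0.0195]), 'grip_force': 0.0, 'width': 0.08511351206319911}
scene {'camera_matrix': array([[437.8134,   0.    , 316.9912],
       [  0.    , 437.8134, 244.5933],
       [  0.    ,   0.    ,   1.    ]]), 'k1': -0.06319651685586801, 'cam_to_world': array([[-0.2554,  0.6903, -0.677 ,  1.2137],
       [ 0.9667,  0.1709, -0.1905,  0.2144],
       [-0.0158, -0.7031, -0.7109,  0.8841],
       [ 0.    ,  0.    ,  0.    ,  1.    ]])}
top {'camera_matrix': array([[456.6677,   0.    , 322.5299],
       [  0.    , 456.6677, 240.7426],
       [  0.    ,   0.    ,   1.    ]]), 'k1': -0.004348882460814188, 'cam_to_world': array([[ 0.0225, -0.9979,  0.0603,  0.4022],
       [-0.9997, -0.0227, -0.0015, -0.001 ],
       [ 0.0028, -0.0602, -0.9982,  1.3361],
       [ 0.    ,  0.    ,  0.    ,  1.    ]])}
```

View pics/scene0.png

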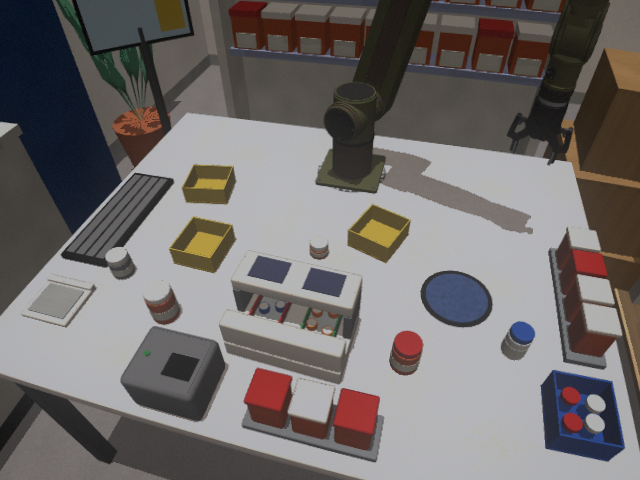

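View pics/top0.png

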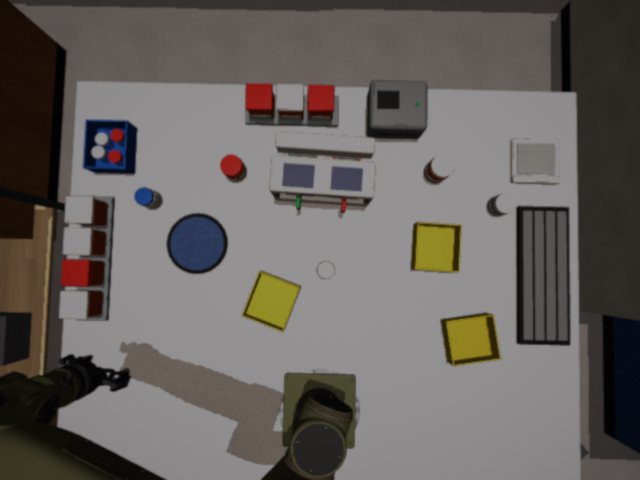

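The top view shows the green grip at (298,203), the red one at (343,205) and the mat at (197,243). There are yellow tubs at (437,248), (472,338) and (272,300); the farthest from the base looks like (437,248). The front jar is at (326,270), with the dispenser head around (323,177).

```bash
cat > h.py <<'E'
import numpy as np,cv2
np.set_printoptions(precision=4,suppress=True)
def cast(p,uv,z):
    K=p["camera_matrix"];T=p["cam_to_world"]
    uv=np.atleast_2d(np.asarray(uv,float))
    n=cv2.undistortPoints(uv.reshape(-1,1,2),K,np.array([p["k1"],0,0,0,0.])).reshape(-1,2)
    d=np.c_[n,np.ones(len(n))]@T[:3,:3].T; o=T[:3,3]
    return o+d*((z-o[2])/d[:,2])[:,None]
def blobs(im,lo,hi,amin):
    m=cv2.inRange(cv2.cvtColor(im,cv2.COLOR_RGB2HSV),lo,hi)
    c,_=cv2.findContours(m,cv2.RETR_EXTERNAL,cv2.CHAIN_APPROX_NONE)
    return [x.reshape(-1,2) for x in c if cv2.contourArea(x)>=amin]
def rect(p,c,z):
    w=cast(p,c,z)[:,:2].astype(np.float32)*1000
    return cv2.minAreaRect(w)
E
python3 - <<'E'
from h import *
import pickle
d=pickle.load(open("c0.pkl","rb"));im,de,p=d["top"]
print("top")
for c in blobs(im,(20,120,60),(35,255,255),300): print("yellow",c.mean(0),rect(p,c,.06))
for c in blobs(im,(45,90,30),(85,255,255),8): print("green",c.min(0),c.max(0),rect(p,c,.112))
for c in blobs(im,(95,60,20),(125,255,255),30): 
  if c[:,0].min()>120: print("blue",c.mean(0),rect(p,c,.004),rect(p,c,.177))
for c in blobs(im,(0,150,60),(8,255,255),10):print("red",c.mean(0),rect(p,c,.112),rect(p,c,.085))
g=im.copy();crop=cv2.resize(im[120:290,220:480],None,fx=3,fy=3,interpolation=cv2.INTER_CUBIC)
crop2=cv2.resize(d["scene"][0][240:375,210:370],None,fx=4.4,fy=4.4,interpolation=cv2.INTER_CUBIC)
cv2.imwrite("pics/crop_top.png",crop[...,::-1]);cv2.imwrite("pics/crop_sc.png",crop2[...,::-1])
# heights
for u,v in[(323,160),(323,185),(298,203),(298,196),(343,205),(326,270),(437,248),(197,243),(438,168)]:
  z=de[v,u];pt=None
  n=cv2.undistortPoints(np.array([[[u,v]]],float),p["camera_matrix"],np.array([p["k1"],0,0,0,0.])).ravel()
  print((u,v),p["cam_to_world"][:3]@np.r_[n*z,z,1])
E
```

```text
top
yellow [472.1333 339.4167] ((215.62615966796875, -423.2626953125), (125.8736801147461, 135.55076599121094), 9.512335777282715)
yellow [270.8204 300.7485] ((309.2535095214844, 136.71290588378906), (122.8989486694336, 134.16343688964844), 70.10684204101562)
yellow [437.3764 246.9775] ((469.2886962890625, -324.55419921875), (125.74694061279297, 133.43655395507812), 87.48273468017578)
green [296 195] [300 208] ((580.748291015625, 65.73625183105469), (35.35114288330078, 10.79837703704834), 1.4633277654647827)
blue [627.6764 382.7896] ((89.58659362792969, -887.3313598632812), (72.96430969238281, 380.50494384765625), 89.00349426269531) ((130.19149780273438, -772.22509765625), (63.48820114135742, 331.087646484375), 89.00349426269531)
blue [196.6645 242.9097] ((467.9988098144531, 364.79718017578125), (157.92840576171875, 160.7786865234375), 1.30217707157135) ((459.45819091796875, 317.28564453125), (137.4177703857422, 139.8978729248047), 1.302161455154419)
blue [143.5882 196.1373] ((601.749755859375, 525.1554565429688), (54.925601959228516, 51.541908264160156), 46.80706024169922) ((575.838
[... 1298 characters left out ...]
23022461, 68.55709075927734), 1.3494977951049805) ((877.8162841796875, 11.776330947875977), (74.36431884765625, 70.06929779052734), 1.3495763540267944)
red [258.7938  96.6289] ((867.7974243164062, 179.99713134765625), (69.96737670898438, 71.61150360107422), 1.3334072828292847) ((878.0665893554688, 183.99026489257812), (71.51081085205078, 73.19100952148438), 1.3334954977035522)
(323, 160) [0.6802 0.0007 0.1768]
(323, 185) [ 0.6158 -0.0007  0.1742]
(298, 203) [0.5763 0.0655 0.1143]
(298, 196) [0.5951 0.0659 0.1157]
(343, 205) [ 0.574  -0.0559  0.1119]
(326, 270) [ 0.3977 -0.0146  0.0454]
(437, 248) [ 0.4689 -0.3374  0.0059]
(197, 243) [0.4676 0.3625 0.0068]
(438, 168) [ 0.6852 -0.3163  0.0939]
```

View pics/crop_top.png

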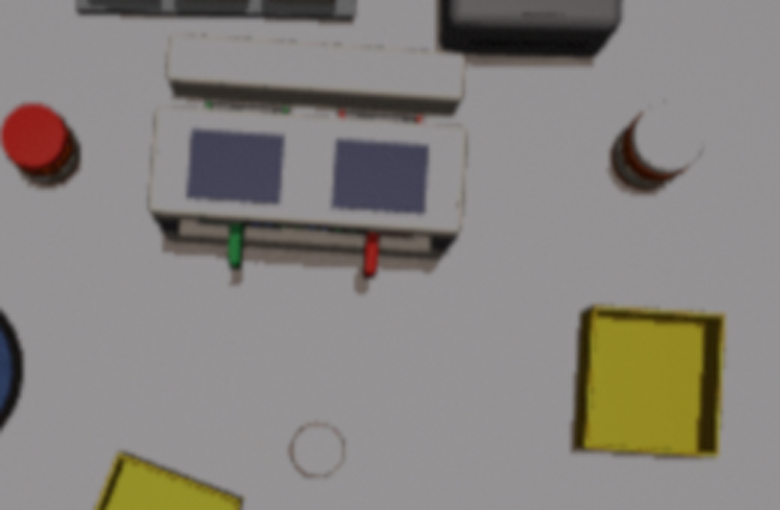

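View pics/crop_sc.png

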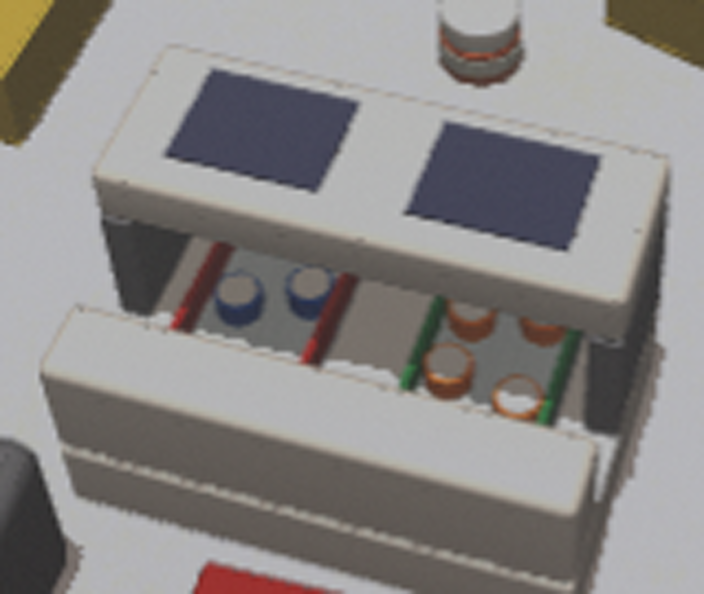

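The crops show four orange pods in the left (green) nest and two blue pods in the right (red) nest. The dispenser is yawed about -2°. The moves only shift the tool and twist it about its own z, so any tilt has to come from the arm's reach limits. I'll lift off toward the front and test that in free space.

Call:
send_rows:
  deltas:
    - {"xyz": [-3.3,0,-1.9],"twist": 0,"claw": 8.5}
    - {"xyz": [-3.3,0,-1.9],"twist": 0,"claw": 8.5}
    - {"xyz": [-3.3,0,-1.9],"twist": 0,"claw": 8.5}
    - {"xyz": [-3.3,0,-1.9],"twist": 0,"claw": 8.5}
    - {"xyz": [-3.3,0,-1.9],"twist": 0,"claw": 8.5}
    - {"xyz": [-3.3,0,-1.9],"twist": 0,"claw": 8.5}
    - {"xyz": [-3.3,0,-1.9],"twist": 0,"claw": 8.5}
    - {"xyz": [-3.3,0,-1.9],"twist": 0,"claw": 8.5}
    - {"xyz": [-3.3,0,-1.9],"twist": 0,"claw": 8.5}

```text
time_s: 0.85
position: [0.4473, 0.4049, 0.4029]
orientation: [[-0.95, 0.313, -0.001], [0.313, 0.95, -0.0], [0.0, -0.0, -1.0]]
contact_force: [0.6, 1.4, 0.9]
width: 0.0846
grip_force: 0.0
```

Call:
send_rows:
  deltas:
    - {"xyz": [-2,3.5,0],"twist": 0,"claw": 8.5}
    - {"xyz": [-2,3.5,0],"twist": 0,"claw": 8.5}
    - {"xyz": [-2,3.5,0],"twist": 0,"claw": 8.5}
    - {"xyz": [-2,3.5,0],"twist": 0,"claw": 8.5}
    - {"xyz": [-2,3.5,0],"twist": 0,"claw": 8.5}
    - {"xyz": [-2,3.5,0],"twist": 0,"claw": 8.5}
    - {"xyz": [-2,3.5,0],"twist": 0,"claw": 8.5}

```text
time_s: 1.43
position: [0.5333, 0.4839, 0.3853]
orientation: [[-0.95, 0.312, -0.033], [0.313, 0.949, -0.03], [0.022, -0.039, -0.999]]
contact_force: [0.4, 0.4, 0.8]
width: 0.0849
grip_force: 0.0
```

```bash
python3 -c "
from cell import r
s=r.read_state();print(s['q'],s['position'],s['orientation'])"
```

```text
[ 4.22167131e+01  4.93536051e+01  7.80460168e+01  1.21252315e+02
 -6.02700066e-04  6.04290222e+01] [0.53332804 0.48387134 0.38525273] [[-0.9495405   0.31189602 -0.03307138]
 [ 0.31286964  0.94932157 -0.03001909]
 [ 0.02203255 -0.03885137 -0.99900207]]
```

Pushing past the limits (J3=78, J4=121) does tilt the tool. J4 at its limit while going up should tilt the fingers outward, and twisting about a tilted axis will then tip the tray. I'll go to the tray's azimuth first.

Call:
send_rows:
  deltas:
    - {"xyz": [-1.7,-3.55,-0.7],"twist": 0,"claw": 8.5}
    - {"xyz": [-1.7,-3.55,-0.7],"twist": 0,"claw": 8.5}
    - {"xyz": [-1.7,-3.55,-0.7],"twist": 0,"claw": 8.5}
    - {"xyz": [-1.7,-3.55,-0.7],"twist": 0,"claw": 8.5}
    - {"xyz": [-1.7,-3.55,-0.7],"twist": 0,"claw": 8.5}
    - {"xyz": [-1.7,-3.55,-0.7],"twist": 0,"claw": 8.5}
    - {"xyz": [-1.7,-3.55,-0.7],"twist": 0,"claw": 8.5}
    - {"xyz": [-1.7,-3.55,-0.7],"twist": 0,"claw": 8.5}
    - {"xyz": [-1.7,-3.55,-0.7],"twist": 0,"claw": 8.5}
    - {"xyz": [-1.7,-3.55,-0.7],"twist": 0,"claw": 8.5}

```text
time_s: 2.27
position: [0.5845, 0.1062, 0.4688]
orientation: [[-0.95, 0.312, -0.025], [0.312, 0.95, -0.025], [0.016, -0.032, -0.999]]
contact_force: [0.8, 0.4, 0.3]
width: 0.0849
grip_force: 0.0
```

```bash
python3 -c "
from cell import r
s=r.read_state();print(s['q'],s['position'],s['orientation'])"
```

```text
[ 10.91164093  27.96950042  48.27130197 111.9780635   -1.1391768
  29.12436781] [0.58451187 0.10619523 0.46883717] [[-0.9497953   0.31187525 -0.02495418]
 [ 0.31246865  0.94959752 -0.02505781]
 [ 0.01588152 -0.03159719 -0.9993745 ]]
```

Call:
send_rows:
  deltas:
    - {"xyz": [-1.3,-3.7,-0.7],"twist": 0,"claw": 8.5}
    - {"xyz": [-1.3,-3.7,-0.7],"twist": 0,"claw": 8.5}
    - {"xyz": [-1.3,-3.7,-0.7],"twist": 0,"claw": 8.5}
    - {"xyz": [0,-1.8,-2],"twist": -0.1,"claw": 8.5}
    - {"xyz": [0,0,-4],"twist": -0.1,"claw": 8.5}
    - {"xyz": [0,0,-4],"twist": -0.08,"claw": 8.5}

```text
time_s: 2.77
position: [0.5601, -0.025, 0.5431]
orientation: [[-0.999, 0.036, 0.027], [0.035, 0.999, -0.028], [-0.028, -0.027, -0.999]]
contact_force: [0.1, 0.5, -0.1]
width: 0.0845
grip_force: 0.0
```

```bash
python3 -c "
from cell import r
s=r.read_state();print(s['q'],s['position'],s['orientation'])"
```

```text
[ -1.67337631  26.9499261   59.80894438 121.2746503   -1.55282959
   0.35015608] [ 0.56010067 -0.02504903  0.54308979] [[-0.99898976  0.03604582  0.02683564]
 [ 0.03529642  0.99898753 -0.02789422]
 [-0.02781394 -0.02691883 -0.9992506 ]]
```

Call:
send_rows:
  deltas:
    - {"xyz": [0,0,-4],"twist": 0,"claw": 8.5}
    - {"xyz": [0,0,-4],"twist": 0,"claw": 8.5}
    - {"xyz": [0,0,-4],"twist": 0,"claw": 8.5}
    - {"xyz": [0,0,-4],"twist": 0,"claw": 8.5}
    - {"xyz": [0,0,-4],"twist": 0,"claw": 8.5}
    - {"xyz": [0,0,-4],"twist": 0,"claw": 8.5}

```text
time_s: 3.27
position: [0.4828, -0.0169, 0.6326]
orientation: [[-0.983, 0.037, 0.182], [0.032, 0.999, -0.033], [-0.183, -0.026, -0.983]]
contact_force: [-0.0, -0.8, 1.0]
width: 0.0852
grip_force: 0.0
```

```bash
python3 -c "
from cell import r
s=r.read_state();print(s['q'],s['position'],s['orientation'])"
```

```text
[ -0.8675066   15.87689698  57.71065566 121.30531173  -1.71816261
   0.97889875] [ 0.48275434 -0.01691755  0.63259537] [[-0.98255602  0.03740307  0.18216664]
 [ 0.03195632  0.99895273 -0.03274491]
 [-0.18320063 -0.02635233 -0.98272228]]
```

Call:
send_rows:
  deltas:
    - {"xyz": [-1,0,-4],"twist": 0,"claw": 8.5}
    - {"xyz": [-1,0,-4],"twist": 0,"claw": 8.5}
    - {"xyz": [-1,0,-4],"twist": 0,"claw": 8.5}
    - {"xyz": [-1,0,-4],"twist": 0,"claw": 8.5}
    - {"xyz": [-1,0,-4],"twist": 0,"claw": 8.5}
    - {"xyz": [-1,0,-4],"twist": 0,"claw": 8.5}
    - {"xyz": [-1,0,-4],"twist": 0,"claw": 8.5}
    - {"xyz": [-1,0,-4],"twist": 0,"claw": 8.5}
    - {"xyz": [-1,0,-4],"twist": 0,"claw": 8.5}
    - {"xyz": [-1,0,-4],"twist": 0,"claw": 8.5}

```text
time_s: 4.1
position: [0.4072, -0.0108, 0.7486]
orientation: [[-0.892, 0.036, 0.451], [0.022, 0.999, -0.037], [-0.452, -0.023, -0.892]]
contact_force: [0.2, 0.4, 0.1]
width: 0.0848
grip_force: 0.0
```

```bash
python3 -c "
from cell import r
s=r.read_state();print(s['q'],s['position'],s['orientation'])"
```

```text
[  0.22635345   5.61519469  63.68177695 121.26696109  -2.22792399
   1.45405213] [ 0.40717648 -0.01084698  0.74859468] [[-0.89194983  0.03622493  0.45068088]
 [ 0.02183252  0.99907323 -0.03709464]
 [-0.45160696 -0.02324706 -0.89191408]]
```

Call:
send_rows:
  deltas:
    - {"xyz": [-2,0,-3.6],"twist": 0,"claw": 8.5}
    - {"xyz": [-2,0,-3.6],"twist": 0,"claw": 8.5}
    - {"xyz": [-2,0,-3.6],"twist": 0,"claw": 8.5}
    - {"xyz": [-2,0,-3.6],"twist": 0,"claw": 8.5}
    - {"xyz": [-2,0,-3.6],"twist": 0,"claw": 8.5}
    - {"xyz": [-2,0,-3.6],"twist": 0,"claw": 8.5}
    - {"xyz": [-2,0,-3.6],"twist": 0,"claw": 8.5}
    - {"xyz": [-2,0,-3.6],"twist": 0,"claw": 8.5}
    - {"xyz": [-2,0,-3.6],"twist": 0,"claw": 8.5}
    - {"xyz": [-2,0,-3.6],"twist": 0,"claw": 8.5}

```text
time_s: 4.93
position: [0.3557, -0.0092, 0.8531]
orientation: [[-0.726, 0.033, 0.687], [0.011, 0.999, -0.037], [-0.687, -0.019, -0.726]]
contact_force: [0.1, 0.6, 0.0]
width: 0.085
grip_force: 0.0
```

```bash
python3 -c "
from cell import r
s=r.read_state();print(s['q'],s['position'],s['orientation'])"
```

```text
[  1.09240893   0.88530102  75.52517218 121.26692397  -2.85221362
   1.42500669] [ 0.35567101 -0.0091639   0.85308147] [[-0.72616599  0.03319372  0.68671765]
 [ 0.01099535  0.99926678 -0.03667437]
 [-0.68743149 -0.01908098 -0.72599853]]
```

Tilted 43° now, with the fingers lined up with the tray. Next is the descent to a pre-grasp point with the gripper partly closed.

Call:
send_rows:
  deltas:
    - {"xyz": [2,0.53,3.3],"twist": 0,"claw": 4}
    - {"xyz": [2,0.53,3.3],"twist": 0,"claw": 4}
    - {"xyz": [2,0.53,3.3],"twist": 0,"claw": 4}
    - {"xyz": [2,0.53,3.3],"twist": 0,"claw": 4}
    - {"xyz": [2,0.53,3.3],"twist": 0,"claw": 4}
    - {"xyz": [2,0.53,3.3],"twist": 0,"claw": 4}
    - {"xyz": [2,0.53,3.3],"twist": 0,"claw": 4}
    - {"xyz": [2,0.53,3.3],"twist": 0,"claw": 4}
    - {"xyz": [2,0.53,3.3],"twist": 0,"claw": 4}

```text
time_s: 5.68
position: [0.419, 0.0228, 0.5814]
orientation: [[-0.727, 0.033, 0.686], [0.011, 0.999, -0.036], [-0.686, -0.019, -0.727]]
contact_force: [0.6, 0.0, 0.3]
width: 0.0401
grip_force: 0.0
```

Call:
send_rows:
  deltas:
    - {"xyz": [2,0.53,3.3],"twist": 0,"claw": 4}
    - {"xyz": [2,0.53,3.3],"twist": 0,"claw": 4}
    - {"xyz": [2,0.53,3.3],"twist": 0,"claw": 4}
    - {"xyz": [2,0.53,3.3],"twist": 0,"claw": 4}
    - {"xyz": [2,0.53,3.3],"twist": 0,"claw": 4}
    - {"xyz": [2,0.53,3.3],"twist": 0,"claw": 4}
    - {"xyz": [0,0,0],"twist": 0,"claw": 4}

```text
time_s: 6.27
position: [0.4605, 0.0472, 0.3391]
orientation: [[-0.745, 0.031, 0.666], [0.007, 0.999, -0.04], [-0.667, -0.025, -0.745]]
contact_force: [-1.8, -1.3, -4.0]
width: 0.0401
grip_force: 0.0
```

```bash
python3 - <<'E'
from h import *
from cell import r
import pickle
s=r.read_state();print(s['q'],s['position'],s['orientation'],s['width'])
p=r.camera_params("wrist");im,de=r.capture("wrist");cv2.imwrite("pics/w1.png",im[...,::-1])
pickle.dump((im,de,p),open("w1.pkl","wb"))
for c in blobs(im,(45,90,25),(85,255,255),40): print(c.min(0),c.max(0),cv2.minAreaRect(c.astype(np.float32)))
print(p["cam_to_world"])
E
```

```text
[ 13.6424 -21.4486 -41.6754  29.2013 -11.2924  10.703 ] [0.4605 0.0472 0.3391] [[-0.7453  0.0314  0.666 ]
 [ 0.0065  0.9992 -0.0399]
 [-0.6667 -0.0254 -0.7449]] 0.04008264451329181
[262 191] [269 199] ((265.5, 195.0), (8.0, 7.0), 90.0)
[251 191] [258 199] ((254.5, 195.0), (8.0, 7.0), 90.0)
[319 122] [379 188] ((348.9152526855469, 154.73831176757812), (60.24795150756836, 65.70685577392578), 1.1457629203796387)
[[ 0.0298  0.5314  0.8466  0.3124]
 [ 0.9992  0.0056 -0.0387  0.052 ]
 [-0.0253  0.8471 -0.5308  0.3975]
 [ 0.      0.      0.      1.    ]]
```

View pics/w1.png

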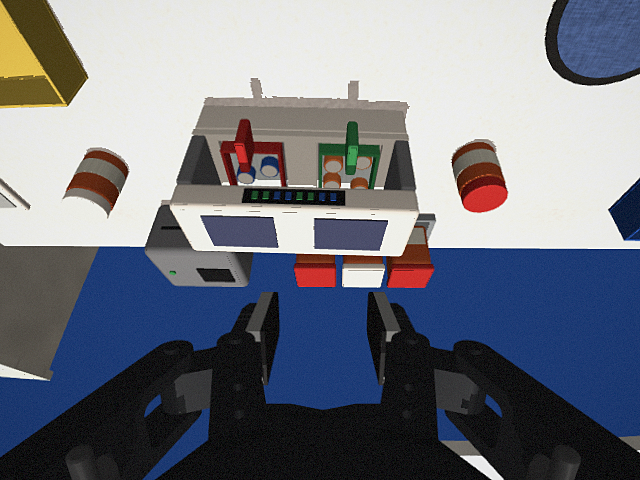

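The wrist view (inverted) shows the green rib around (352,122–170) with the four orange pods in the pan behind it, and the fingers clear. I'll locate the rib from this view's depth.

```bash
python3 - <<'E'
from h import *
import pickle
im,de,p=pickle.load(open("w1.pkl","rb"))
m=cv2.inRange(cv2.cvtColor(im,cv2.COLOR_RGB2HSV),(45,90,25),(85,255,255))
v,u=np.nonzero(m);k=(v<185)&(u>315)&(de[v,u]>0);v,u=v[k],u[k]
n=cv2.undistortPoints(np.c_[u,v].astype(float).reshape(-1,1,2),p["camera_matrix"],np.array([p["k1"],0,0,0,0.])).reshape(-1,2)
z=de[v,u];P=np.c_[n*z[:,None],z,np.ones(len(z))]@p["cam_to_world"][:3].T
rib=P[(P[:,2]>.082)]
print(len(rib),rib.min(0),rib.max(0),np.percentile(rib,[5,50,95],axis=0))
f=rib[rib[:,0]<np.percentile(rib[:,0],30)];print("end",np.median(f,0))
t=rib[rib[:,2]>.108];print("top",np.percentile(t,[2,50,98],axis=0),np.polyfit(t[:,0],t[:,1],1))
w=P[(P[:,2]<.08)];print("walls",np.percentile(w,[2,50,98],axis=0))
E
```

```text
510 [0.5635 0.0622 0.0822] [0.6078 0.0754 0.1125] [[0.5646 0.063  0.0852]
 [0.5735 0.0685 0.1095]
 [0.6029 0.0742 0.1115]]
end [0.5651 0.0692 0.0968]
top [[0.5652 0.0631 0.1085]
 [0.5838 0.0687 0.1105]
 [0.6069 0.0744 0.112 ]] [-0.0444  0.0947]
walls [[0.5647 0.0294 0.0558]
 [0.6109 0.0705 0.0703]
 [0.6656 0.1044 0.0783]]
```

Call:
send_rows:
  deltas:
    - {"xyz": [1.45,0.61,3.2],"twist": 0,"claw": 4}
    - {"xyz": [1.45,0.61,3.2],"twist": 0,"claw": 4}
    - {"xyz": [1.45,0.61,3.2],"twist": 0,"claw": 4}
    - {"xyz": [1.45,0.61,3.2],"twist": 0,"claw": 4}
    - {"xyz": [1.45,0.61,3.2],"twist": 0,"claw": 4}
    - {"xyz": [0,0,0],"twist": 0,"claw": 4}

```text
time_s: 6.82
position: [0.5281, 0.0747, 0.186]
orientation: [[-0.732, 0.033, 0.681], [0.01, 0.999, -0.037], [-0.682, -0.02, -0.731]]
contact_force: [-0.9, -0.5, -0.9]
width: 0.0398
grip_force: 0.0
```

Call:
send_rows:
  deltas:
    - {"xyz": [1.1,-0.15,1],"twist": 0,"claw": 4}
    - {"xyz": [1.1,-0.15,1],"twist": 0,"claw": 4}
    - {"xyz": [0,0,2.5],"twist": 0,"claw": 4}
    - {"xyz": [0,0,2.5],"twist": 0,"claw": 4}
    - {"xyz": [0,0,2],"twist": 0,"claw": 4}
    - {"xyz": [0,0,1],"twist": 0,"claw": 4}
    - {"xyz": [0,0,0],"twist": 0,"claw": 4}

```text
time_s: 7.4
position: [0.5847, 0.0681, 0.105]
orientation: [[-0.723, 0.034, 0.689], [0.013, 0.999, -0.037], [-0.69, -0.018, -0.723]]
contact_force: [0.1, -0.3, 0.5]
width: 0.0406
grip_force: 0.0
```

Call:
send_rows:
  deltas:
    - {"xyz": [0.9,-0.1,0],"twist": 0,"claw": 4}
    - {"xyz": [0,0,1.3],"twist": 0,"claw": 4}
    - {"xyz": [0,0,1],"twist": 0,"claw": 4}
    - {"xyz": [0,0,0],"twist": 0,"claw": 4}
    - {"xyz": [0,0,0],"twist": 0,"claw": 0.5}
    - {"xyz": [0,0,0],"twist": 0,"claw": 0.5}
    - {"xyz": [0,0,0],"twist": 0,"claw": 0.5}
    - {"xyz": [0,0,0],"twist": 0,"claw": 0.5}
    - {"xyz": [0,0,0],"twist": 0,"claw": 0.5}
    - {"xyz": [0,0,0],"twist": 0,"claw": 0.5}

```text
time_s: 8.23
position: [0.5897, 0.0666, 0.0812]
orientation: [[-0.725, 0.033, 0.688], [0.012, 0.999, -0.035], [-0.689, -0.017, -0.725]]
contact_force: [-3.0, 2.0, 6.6]
width: 0.0111
grip_force: 58.6
```

```bash
python3 - <<'E'
from h import *
from cell import r
s=r.read_state();print(s['q'],s['position'],s['orientation'],s['width'],s['grip_force'],s['contact_force'])
im,de=r.capture("wrist");cv2.imwrite("pics/w2.png",im[...,::-1])
E
```

```text
[ 11.9054  15.4012 -61.7346 -29.7227 -10.1534   9.424 ] [0.5897 0.0666 0.0812] [[-0.7248  0.0328  0.6881]
 [ 0.0119  0.9993 -0.0351]
 [-0.6888 -0.0172 -0.7247]] 0.01108015622948255 58.649155497550964 [-3.0169  1.9844  6.644 ]
```

View pics/w2.png

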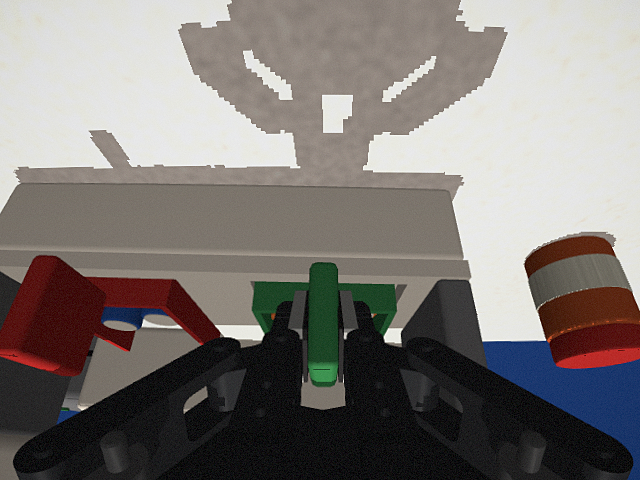

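Gripped: width 11 mm, 59 N, with the rib centred between the pads at (322,320). Lifting 19 mm.

Call:
send_rows:
  deltas:
    - {"xyz": [-0.35,0,-0.36],"twist": 0,"claw": 0.5}
    - {"xyz": [-0.35,0,-0.36],"twist": 0,"claw": 0.5}
    - {"xyz": [-0.35,0,-0.36],"twist": 0,"claw": 0.5}
    - {"xyz": [-0.35,0,-0.36],"twist": 0,"claw": 0.5}
    - {"xyz": [0,0,0],"twist": 0,"claw": 0.5}

```text
time_s: 8.7
position: [0.589, 0.0662, 0.1001]
orientation: [[-0.727, 0.033, 0.686], [0.011, 0.999, -0.037], [-0.686, -0.019, -0.727]]
contact_force: [1.2, -1.1, -0.8]
width: 0.0113
grip_force: 58.2
```

```bash
python3 - <<'E'
from h import *
from cell import r
import pickle
s=r.read_state();print(s['position'],s['width'],s['grip_force'],s['contact_force'])
p=r.camera_params("scene");im,de=r.capture("scene")
for nm,(a,b) in {"new":(im,de),"old":pickle.load(open("c0.pkl","rb"))["scene"][:2]}.items():
  for c in blobs(a,(45,90,25),(85,255,255),15):
    if 270<c[:,0].mean()<360 and 270<c[:,1].mean()<360: print(nm,c.min(0),c.max(0))
cv2.imwrite("pics/s2.png",cv2.resize(im[240:375,210:370],None,fx=4.4,fy=4.4,interpolation=cv2.INTER_CUBIC)[...,::-1])
E
```

```text
[0.589  0.0662 0.1001] 0.011265271066586521 58.22981357574463 [ 1.192  -1.0742 -0.7823]
```

View pics/s2.png

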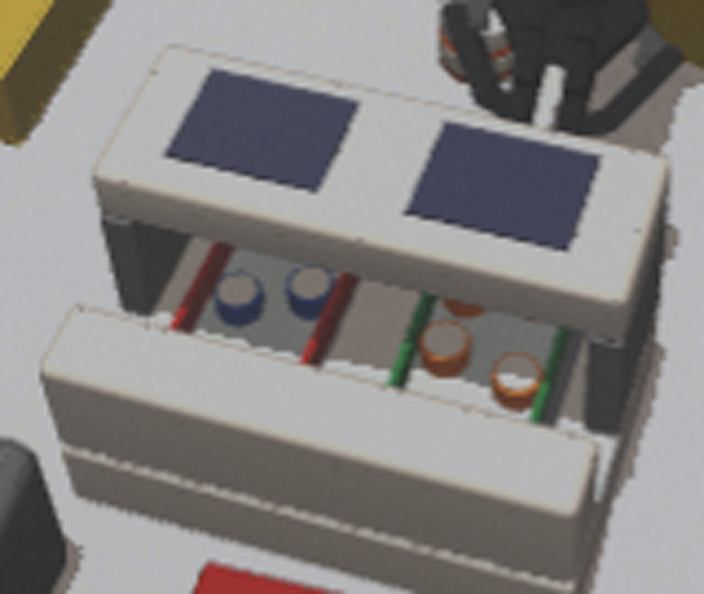

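The pods are aboard and the tray is raised about 12–19 mm with slight sag. I'll add 3 mm and draw it out gently.

Call:
send_rows:
  deltas:
    - {"xyz": [-0.22,0,-0.22],"twist": 0,"claw": 0.5}
    - {"xyz": [0.3,0,-0.29],"twist": 0,"claw": 0.5}
    - {"xyz": [0.7,0,-0.66],"twist": 0,"claw": 0.5}
    - {"xyz": [1.1,0,-1.04],"twist": 0,"claw": 0.5}
    - {"xyz": [1.4,0,-1.32],"twist": 0,"claw": 0.5}
    - {"xyz": [1.7,0,-1.6],"twist": 0,"claw": 0.5}
    - {"xyz": [1.8,0,-1.7],"twist": 0,"claw": 0.5}
    - {"xyz": [1.8,0,-1.7],"twist": 0,"claw": 0.5}
    - {"xyz": [1.4,0,-1.32],"twist": 0,"claw": 0.5}
    - {"xyz": [0.8,0,-0.75],"twist": 0,"claw": 0.5}

```text
time_s: 9.58
position: [0.4408, 0.0742, 0.109]
orientation: [[-0.734, 0.035, 0.678], [0.011, 0.999, -0.039], [-0.679, -0.021, -0.734]]
contact_force: [-1.1, 0.4, -2.3]
width: 0.0112
grip_force: 58.5
```

Call:
send_rows:
  deltas:
    - {"xyz": [0.3,0,-1.2],"twist": 0,"claw": 0.5}
    - {"xyz": [-0.5,0,-1.8],"twist": 0,"claw": 0.5}
    - {"xyz": [-1,0,-2.2],"twist": 0,"claw": 0.5}
    - {"xyz": [-1.5,0,-1.6],"twist": 0,"claw": 0.5}
    - {"xyz": [-1.5,0,-1.6],"twist": 0,"claw": 0.5}
    - {"xyz": [-1.5,0,-1.6],"twist": 0,"claw": 0.5}
    - {"xyz": [-0.8,0,-0.9],"twist": 0,"claw": 0.5}
    - {"xyz": [0,0,0],"twist": 0,"claw": 0.5}
    - {"xyz": [0,0,0],"twist": 0,"claw": 0.5}

```text
time_s: 10.33
position: [0.4151, 0.0774, 0.2325]
orientation: [[-0.734, 0.035, 0.678], [0.011, 0.999, -0.039], [-0.679, -0.021, -0.734]]
contact_force: [-0.5, -0.1, -1.5]
width: 0.0109
grip_force: 58.4
```

```bash
python3 - <<'E'
from h import *
from cell import r
s=r.read_state();print(s['q'],s['position'],s['orientation'],s['width'],s['grip_force'],s['contact_force'])
p=r.camera_params("scene");im,de=r.capture("scene")
m=cv2.inRange(cv2.cvtColor(im,cv2.COLOR_RGB2HSV),(45,90,25),(85,255,255))
v,u=np.nonzero(m);k=(de[v,u]>0)&(u>200)&(u<420);v,u=v[k],u[k]
n=cv2.undistortPoints(np.c_[u,v].astype(float).reshape(-1,1,2),p["camera_matrix"],np.array([p["k1"],0,0,0,0.])).reshape(-1,2)
z=de[v,u];P=np.c_[n*z[:,None],z,np.ones(len(z))]@p["cam_to_world"][:3].T
P=P[P[:,2]>.1]
print(len(P),np.percentile(P,[3,50,97],axis=0))
w=P[np.abs(P[:,1]-np.median(P[:,1]))<.06]
for a in np.arange(w[:,0].min(),w[:,0].max(),.02):
  q=w[(w[:,0]>=a)&(w[:,0]<a+.02)]; 
  if len(q): print(round(a,3),len(q),"ztop",np.percentile(q[:,2],90))
y0,x0=max(0,int(v.mean())-110),max(0,int(u.mean())-110)
cv2.imwrite("pics/s3.png",cv2.resize(im[y0:y0+200,x0:x0+220],None,fx=2.7,fy=2.7,interpolation=cv2.INTER_CUBIC)[...,::-1])
# pour plan: sweep
t=s['orientation'][:,2];g=s['position']-.019*t
from scipy.spatial.transform import Rotation as R
yaw=np.arctan2(t[1],t[0])
T0=R.from_euler('z',yaw).as_matrix()
for sg in(1,-1):
 for ph in range(0,181,20):
  Q=R.from_rotvec(np.radians(sg*ph)*t).as_matrix()@T0
  f=lambda *c:(Q@(np.array(c)-[-93,0,45]))
  print(sg*ph,"spout",f(50,0,3),"cornerL",f(50,38,0)," R",f(50,-38,0),"org",f(0,0,0),"slope",np.degrees(np.arcsin(-Q[2,0])),"tilt",np.degrees(np.arccos(Q[2,2])))
E
```

```text
[ 24.4278 -20.8764 -58.3988  13.1625 -18.412   19.333 ] [0.4151 0.0774 0.2325] [[-0.7343  0.0349  0.678 ]
 [ 0.0115  0.9992 -0.039 ]
 [-0.6788 -0.0208 -0.7341]] 0.010931360201910115 58.374080657958984 [-0.4507 -0.0837 -1.5394]
215 [[0.4013 0.0384 0.2143]
 [0.448  0.0798 0.2242]
 [0.5383 0.113  0.2645]]
0.392 24 ztop 0.2644345528486408
0.412 26 ztop 0.26466718396652583
0.432 62 ztop 0.2601479688206422
0.452 26 ztop 0.22531997119243974
0.472 21 ztop 0.2254612902910974
0.492 21 ztop 0.22403036775135632
0.512 23 ztop 0.22464073741324725
0.532 12 ztop 0.2243925758085189
0 spout [142.7643  -8.2065 -42.    ] cornerL [144.9451  29.7309 -45.    ]  R [140.5836 -46.1438 -45.    ] org [ 92.8467  -5.3371 -45.    ] slope -0.0 tilt 8.537736462515939e-07
20 spout [137.8849 -34.1168 -45.1309] cornerL [149.5889   1.6756 -39.2217]  R [126.4409 -68.5283 -56.8733] org [ 90.4399 -18.1176 -46.5443] slope 1.7227138938251085 tilt 13.544180055568974
40 spout [126.8363 -56.5135 -54.146 ] cornerL [146.832  -27.1935 -40.2353]  R [107.6894 -83.2589 -73.4094] org [ 84.9901 -29.1649 -50.9911] slope 6.69730472736900
[... 2602 characters left out ...]
89.8689  78.4157 -98.4508] org [ 53.2668  29.6498 -83.4119] slope 48.39428531384701 tilt 72.04413731198065
-140 spout [  46.6375   46.5418 -133.6855] cornerL [  29.6277   17.0501 -150.8293]  R [  68.7703   73.1156 -117.6552] org [ 45.4313  21.668  -90.2247] slope 61.68483065755077 tilt 79.30391270256702
-160 spout [  35.5888   24.1451 -142.7006] cornerL [  26.8708  -11.819  -151.8429]  R [  50.0188   58.3849 -134.1913] org [ 39.9815  10.6206 -94.6715] slope 75.22018545071431 tilt 83.94271600768337
-180 spout [  30.7094   -1.7653 -145.8315] cornerL [  31.5147  -39.8743 -146.0646]  R [  35.8762   36.0005 -146.0646] org [ 37.5746  -2.1599 -96.2158] slope 85.54291626267756 tilt 85.54291626267756
```

View pics/s3.png

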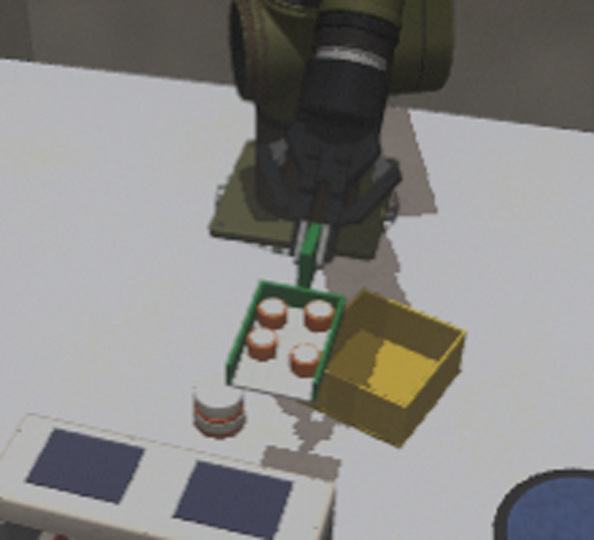

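The tray is out, level, with the underside at about z = 0.20 and all four pods aboard at (272,310), (318,315), (262,343) and (305,358). Carrying it gently toward the tub at (0.469, -0.325).

Call:
send_rows:
  deltas:
    - {"xyz": [0,-0.5,0],"twist": 0,"claw": 0.5}
    - {"xyz": [0,-1,0],"twist": 0,"claw": 0.5}
    - {"xyz": [0,-1.5,0],"twist": 0,"claw": 0.5}
    - {"xyz": [0,-2,0],"twist": 0,"claw": 0.5}
    - {"xyz": [0.2,-2.4,0.3],"twist": 0,"claw": 0.5}
    - {"xyz": [0.2,-2.5,0.3],"twist": 0,"claw": 0.5}
    - {"xyz": [0.3,-2.5,0.4],"twist": 0,"claw": 0.5}
    - {"xyz": [0.3,-2.5,0.4],"twist": 0,"claw": 0.5}
    - {"xyz": [0.3,-2.5,0.4],"twist": 0,"claw": 0.5}
    - {"xyz": [0.3,-2.5,0.4],"twist": 0,"claw": 0.5}

```text
time_s: 11.22
position: [0.4099, -0.1234, 0.2077]
orientation: [[-0.736, 0.037, 0.676], [0.013, 0.999, -0.04], [-0.677, -0.021, -0.736]]
contact_force: [1.3, 0.1, -1.9]
width: 0.0111
grip_force: 58.5
```

Call:
send_rows:
  deltas:
    - {"xyz": [0.3,-2.5,0.4],"twist": 0,"claw": 0.5}
    - {"xyz": [0,-2.5,0],"twist": 0,"claw": 0.5}
    - {"xyz": [0,-2.1,0],"twist": 0,"claw": 0.5}
    - {"xyz": [0,-1.7,0],"twist": 0,"claw": 0.5}
    - {"xyz": [0,-1.3,0],"twist": 0,"claw": 0.5}
    - {"xyz": [0,-0.8,0],"twist": 0,"claw": 0.5}
    - {"xyz": [0,-0.4,0],"twist": 0,"claw": 0.5}
    - {"xyz": [0,0,0],"twist": 0,"claw": 0.5}

```text
time_s: 11.88
position: [0.4078, -0.2355, 0.2063]
orientation: [[-0.736, 0.037, 0.676], [0.013, 0.999, -0.04], [-0.677, -0.02, -0.735]]
contact_force: [0.9, 0.1, -2.2]
width: 0.011
grip_force: 58.4
```

```bash
python3 - <<'E'
from h import *
from cell import r
s=r.read_state();print(s['q'],s['position'],s['orientation'],s['width'],"grasp",s['position']-.019*s['orientation'][:,2])
p=r.camera_params("top");im,de=r.capture("top")
for c in blobs(im,(20,120,60),(35,255,255),300): print("yellow",c.mean(0),rect(p,c,.06))
for c in blobs(im,(5,120,60),(16,255,255),10): print("or",c.mean(0),cast(p,c.mean(0),.21))
E
```

```text
[-49.3832  -8.4364 -54.4426  11.3894  29.1854 -39.0265] [ 0.4078 -0.2355  0.2063] [[-0.7356  0.0366  0.6764]
 [ 0.0133  0.9991 -0.0396]
 [-0.6773 -0.0202 -0.7355]] 0.010950471032160267 grasp [ 0.3949 -0.2347  0.2202]
yellow [478.3769 342.4711] ((215.33688354492188, -423.3022155761719), (127.44886779785156, 135.39251708984375), 9.624567985534668)
yellow [270.8204 300.7186] ((309.35394287109375, 136.615234375), (122.97956848144531, 133.68496704101562), 70.00774383544922)
yellow [444.0063 249.0062] ((468.8141784667969, -337.14056396484375), (100.50248718261719, 133.33883666992188), 87.39582061767578)
or [ 26.8017 439.6612] [[-0.0259  0.6987  0.21  ]]
or [  3.4444 273.4861] [[0.3717 0.7803 0.21  ]]
or [  4.4737 252.2368] [[0.424  0.7811 0.21  ]]
or [ 11.4857 239.9857] [[0.4547 0.7657 0.21  ]]
or [ 33.6753 226.0779] [[0.4904 0.7129 0.21  ]]
```

Grasp point is at (0.395, -0.235, 0.220), as planned. Twisting to tip.

Call:
send_rows:
  deltas:
    - {"xyz": [0,0,0],"twist": 0.06,"claw": 0.5}
    - {"xyz": [0,0,0],"twist": 0.1,"claw": 0.5}
    - {"xyz": [0,0,0],"twist": 0.12,"claw": 0.5}
    - {"xyz": [0,0,0],"twist": 0.12,"claw": 0.5}
    - {"xyz": [0,0,0],"twist": 0.12,"claw": 0.5}
    - {"xyz": [0,0,0],"twist": 0.12,"claw": 0.5}
    - {"xyz": [0,0,0],"twist": 0.12,"claw": 0.5}
    - {"xyz": [0,0,0],"twist": 0.12,"claw": 0.5}
    - {"xyz": [0,0,0],"twist": 0.12,"claw": 0.5}
    - {"xyz": [0,0,0],"twist": 0.1,"claw": 0.5}

```text
time_s: 12.77
position: [0.4081, -0.2334, 0.2069]
orientation: [[-0.3, 0.672, 0.677], [0.898, 0.439, -0.038], [-0.323, 0.597, -0.735]]
contact_force: [-0.2, -0.1, -1.9]
width: 0.0111
grip_force: 58.5
```

Call:
send_rows:
  deltas:
    - {"xyz": [0,0,0],"twist": 0.08,"claw": 0.5}
    - {"xyz": [0,0,0],"twist": 0.08,"claw": 0.5}
    - {"xyz": [0,0,0],"twist": 0.08,"claw": 0.5}
    - {"xyz": [0,0,0],"twist": 0.08,"claw": 0.5}
    - {"xyz": [0,0,0],"twist": 0.08,"claw": 0.5}
    - {"xyz": [0,0,0],"twist": 0.08,"claw": 0.5}
    - {"xyz": [0,0,0],"twist": 0.08,"claw": 0.5}
    - {"xyz": [0,0,0],"twist": 0.08,"claw": 0.5}
    - {"xyz": [0,0,0],"twist": 0.08,"claw": 0.5}
    - {"xyz": [0,0,0],"twist": 0.08,"claw": 0.5}

```text
time_s: 13.6
position: [0.4083, -0.2335, 0.2072]
orientation: [[0.272, 0.683, 0.678], [0.941, -0.336, -0.038], [0.202, 0.648, -0.734]]
contact_force: [0.3, -0.3, -0.5]
width: 0.0112
grip_force: 58.6
```

Call:
send_rows:
  deltas:
    - {"xyz": [0,0,0],"twist": 0.08,"claw": 0.5}
    - {"xyz": [0,0,0],"twist": 0.08,"claw": 0.5}
    - {"xyz": [0,0,0],"twist": 0.08,"claw": 0.5}
    - {"xyz": [0,0,0],"twist": 0.08,"claw": 0.5}
    - {"xyz": [0,0,0],"twist": 0.06,"claw": 0.5}
    - {"xyz": [0,0,0],"twist": 0,"claw": 0.5}
    - {"xyz": [0,0,0],"twist": 0,"claw": 0.5}
    - {"xyz": [0,0,0],"twist": 0,"claw": 0.5}
    - {"xyz": [0,0,0],"twist": 0,"claw": 0.5}

```text
time_s: 14.35
position: [0.4084, -0.2347, 0.2074]
orientation: [[0.504, 0.535, 0.678], [0.752, -0.658, -0.039], [0.425, 0.529, -0.734]]
contact_force: [-0.2, -0.8, -1.0]
width: 0.0112
grip_force: 58.6
```

```bash
python3 - <<'E'
from h import *
from cell import r
s=r.read_state();print(s['q'],s['position'],s['orientation'],s['width'])
p=r.camera_params("top");im,de=r.capture("top");sc,_=r.capture("scene")
a=cv2.resize(im[190:310,380:510],(400,369),interpolation=cv2.INTER_CUBIC);b=cv2.resize(sc[180:300,140:270],(400,369),interpolation=cv2.INTER_CUBIC)
cv2.imwrite("pics/pour.png",np.hstack([a,b])[...,::-1])
for c in blobs(im,(5,120,60),(16,255,255),4): 
  if c[:,0].min()>370:print("or",c.mean(0),cast(p,c.mean(0),.02))
E
```

```text
[-49.2717  -8.5578 -54.4195  11.4114  29.208   91.5726] [ 0.4084 -0.2347  0.2074] [[ 0.5042  0.5353  0.6777]
 [ 0.7517 -0.6584 -0.0392]
 [ 0.4252  0.5292 -0.7343]] 0.011177682209306834
or [447. 257.] [[ 0.4429 -0.3629  0.02  ]]
or [449.5455 246.3182] [[ 0.4739 -0.3701  0.02  ]]
or [442.     232.3333] [[ 0.5139 -0.348   0.02  ]]
```

View pics/pour.png

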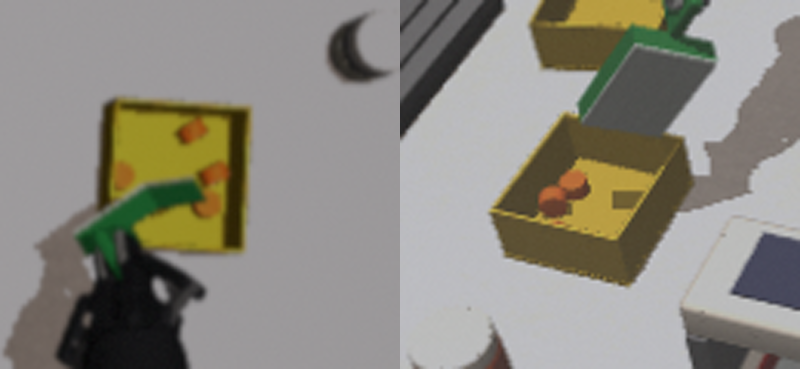

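All four pods are inside the tub: top-crop positions (193,130), (213,172), (207,205) and (122,177). The empty tray is still tipped. I'll hold briefly, then untwist.

Call:
send_rows:
  deltas:
    - {"xyz": [0,0,0],"twist": 0,"claw": 0.5}
    - {"xyz": [0,0,0],"twist": 0,"claw": 0.5}
    - {"xyz": [0,0,0],"twist": 0,"claw": 0.5}
    - {"xyz": [0,0,0],"twist": 0,"claw": 0.5}
    - {"xyz": [0,0,-1],"twist": -0.12,"claw": 0.5}
    - {"xyz": [0,0,-1],"twist": -0.12,"claw": 0.5}
    - {"xyz": [0,0,0],"twist": -0.12,"claw": 0.5}
    - {"xyz": [0,0,0],"twist": -0.12,"claw": 0.5}
    - {"xyz": [0,0,0],"twist": -0.12,"claw": 0.5}
    - {"xyz": [0,0,0],"twist": -0.12,"claw": 0.5}

```text
time_s: 15.28
position: [0.3947, -0.2344, 0.2222]
orientation: [[0.023, 0.735, 0.678], [0.999, 0.005, -0.04], [-0.033, 0.678, -0.734]]
contact_force: [-0.3, -0.5, -1.2]
width: 0.0114
grip_force: 58.6
```

Call:
send_rows:
  deltas:
    - {"xyz": [0,0,0],"twist": -0.12,"claw": 0.5}
    - {"xyz": [0,0,0],"twist": -0.12,"claw": 0.5}
    - {"xyz": [0,0,0],"twist": -0.12,"claw": 0.5}
    - {"xyz": [0,0,0],"twist": -0.12,"claw": 0.5}
    - {"xyz": [0,0,0],"twist": -0.12,"claw": 0.5}
    - {"xyz": [0,0,0],"twist": -0.12,"claw": 0.5}
    - {"xyz": [0,0,0],"twist": -0.12,"claw": 0.5}
    - {"xyz": [0,0,0],"twist": -0.12,"claw": 0.5}
    - {"xyz": [0,0,0],"twist": -0.12,"claw": 0.5}
    - {"xyz": [0,0,0],"twist": -0.12,"claw": 0.5}

```text
time_s: 16.12
position: [0.3948, -0.2344, 0.222]
orientation: [[-0.677, 0.288, 0.678], [0.357, 0.933, -0.04], [-0.644, 0.215, -0.734]]
contact_force: [0.1, 1.0, -0.9]
width: 0.011
grip_force: 58.6
```

Call:
send_rows:
  deltas:
    - {"xyz": [0,1,0],"twist": -0.12,"claw": 0.5}
    - {"xyz": [0,2,0],"twist": -0.12,"claw": 0.5}
    - {"xyz": [0,3,0],"twist": -0.12,"claw": 0.5}
    - {"xyz": [0,3,0],"twist": 0,"claw": 0.5}
    - {"xyz": [0,3,0],"twist": 0,"claw": 0.5}
    - {"xyz": [0,3,0],"twist": 0,"claw": 0.5}
    - {"xyz": [0,3,0],"twist": 0,"claw": 0.5}
    - {"xyz": [0,3,0],"twist": 0,"claw": 0.5}
    - {"xyz": [0,3,0],"twist": 0,"claw": 0.5}
    - {"xyz": [0,3,0],"twist": 0,"claw": 0.5}

```text
time_s: 16.95
position: [0.4124, 0.034, 0.2248]
orientation: [[-0.733, 0.035, 0.679], [0.012, 0.999, -0.039], [-0.68, -0.02, -0.733]]
contact_force: [0.9, -0.1, -1.7]
width: 0.0113
grip_force: 58.6
```

Call:
send_rows:
  deltas:
    - {"xyz": [0.4,3.1,0],"twist": 0,"claw": 0.5}
    - {"xyz": [0.4,3.1,0],"twist": 0,"claw": 0.5}
    - {"xyz": [0.4,3.1,0],"twist": 0,"claw": 0.5}
    - {"xyz": [0.4,3.1,0],"twist": 0,"claw": 0.5}
    - {"xyz": [0.4,3.1,0],"twist": 0,"claw": 0.5}
    - {"xyz": [0.4,3.1,0],"twist": 0,"claw": 0.5}
    - {"xyz": [0.4,3.1,0],"twist": 0,"claw": 0.5}
    - {"xyz": [0.4,3.1,0],"twist": 0,"claw": 0.5}
    - {"xyz": [0.4,3.1,0],"twist": 0,"claw": 0.5}
    - {"xyz": [0.4,3.1,0],"twist": 0,"claw": 0.5}

```text
time_s: 17.78
position: [0.3938, 0.3451, 0.19]
orientation: [[-0.736, 0.034, 0.677], [0.011, 0.999, -0.038], [-0.677, -0.021, -0.735]]
contact_force: [1.4, 0.3, -1.4]
width: 0.0112
grip_force: 58.6
```

Call:
send_rows:
  deltas:
    - {"xyz": [0,2,0],"twist": 0,"claw": 0.5}
    - {"xyz": [0,0.5,0],"twist": 0,"claw": 0.5}
    - {"xyz": [0,0,0],"twist": 0,"claw": 0.5}
    - {"xyz": [0,0,0],"twist": 0,"claw": 0.5}

```text
time_s: 18.12
position: [0.3951, 0.367, 0.1895]
orientation: [[-0.735, 0.035, 0.677], [0.01, 0.999, -0.041], [-0.678, -0.023, -0.735]]
contact_force: [-0.0, -1.2, -1.1]
width: 0.0111
grip_force: 58.6
```

```bash
python3 - <<'E'
from h import *
from cell import r
s=r.read_state();print(s['q'],s['position'],s['orientation'])
for nm in("top","scene"):
  p=r.camera_params(nm);im,de=r.capture(nm)
  m=cv2.inRange(cv2.cvtColor(im,cv2.COLOR_RGB2HSV),(45,90,25),(85,255,255))
  v,u=np.nonzero(m);k=(de[v,u]>0);v,u=v[k],u[k]
  n=cv2.undistortPoints(np.c_[u,v].astype(float).reshape(-1,1,2),p["camera_matrix"],np.array([p["k1"],0,0,0,0.])).reshape(-1,2)
  z=de[v,u];P=np.c_[n*z[:,None],z,np.ones(len(z))]@p["cam_to_world"][:3].T
  P=P[(P[:,2]>.12)&(np.abs(P[:,1]-.365)<.12)&(P[:,0]>.3)&(P[:,0]<.6)]
  print(nm,len(P),P.min(0),P.max(0))
  w=P[P[:,2]<np.median(P[:,2])+.05]
  A=np.c_[w[:,:2],np.ones(len(w))]
  print("pct",np.percentile(P,[2,98],axis=0).ravel())
  for y0,y1 in((.31,.35),(.355,.38),(.385,.44)):
    for a in np.arange(.36,.54,.03):
      q=P[(P[:,0]>=a)&(P[:,0]<a+.03)&(P[:,1]>y0)&(P[:,1]<y1)]
      if len(q)>2: print(y0,round(a,2),len(q),round(np.percentile(q[:,2],90),4),end=" | ")
  print()
E
```

```text
[ 64.8602   7.444  -39.6049  24.1195 -39.0376  59.6344] [0.3951 0.367  0.1895] [[-0.7354  0.0351  0.6767]
 [ 0.0104  0.9991 -0.0406]
 [-0.6775 -0.0228 -0.7352]]
top 362 [0.3699 0.3209 0.1592] [0.5219 0.3993 0.2252]
pct [0.3751 0.3223 0.1645 0.5189 0.3982 0.223 ]
0.31 0.39 15 0.1849 | 0.31 0.42 38 0.1844 | 0.31 0.45 35 0.1826 | 0.31 0.48 35 0.1838 | 0.31 0.51 15 0.186 | 0.355 0.36 39 0.2233 | 0.355 0.39 78 0.2214 | 0.385 0.39 4 0.1844 | 0.385 0.42 30 0.1821 | 0.385 0.45 28 0.1816 | 0.385 0.48 30 0.1808 | 0.385 0.51 13 0.1822 | 
scene 185 [0.3756 0.3254 0.1725] [0.5278 0.4012 0.2242]
pct [0.3787 0.3258 0.1738 0.5215 0.4    0.2219]
0.31 0.39 11 0.1827 | 0.31 0.42 20 0.1833 | 0.31 0.45 12 0.1826 | 0.31 0.48 14 0.1813 | 0.31 0.51 7 0.1814 | 0.355 0.36 13 0.2217 | 0.355 0.39 51 0.2214 | 0.355 0.42 6 0.1836 | 0.385 0.39 3 0.1792 | 0.385 0.42 13 0.1833 | 0.385 0.45 10 0.1821 | 0.385 0.48 10 0.181 | 0.385 0.51 11 0.1808 |
```

Tray level: wall tops at 0.182, so the underside is at 0.159, with its origin at about (0.471, 0.361) against the mat at (0.468, 0.364). Lowering.

Call:
send_rows:
  deltas:
    - {"xyz": [1.6,0.3,1.4],"twist": 0,"claw": 0.5}
    - {"xyz": [1.6,0,1.7],"twist": 0,"claw": 0.5}
    - {"xyz": [1.6,0,1.7],"twist": 0,"claw": 0.5}
    - {"xyz": [1.6,0,1.7],"twist": 0,"claw": 0.5}
    - {"xyz": [1.6,0,1.7],"twist": 0,"claw": 0.5}
    - {"xyz": [1.4,0,1.5],"twist": 0,"claw": 0.5}
    - {"xyz": [0,0,0],"twist": 0,"claw": 0.5}
    - {"xyz": [0,0,0],"twist": 0,"claw": 0.5}

```text
time_s: 18.88
position: [0.3919, 0.3658, 0.0546]
orientation: [[-0.735, 0.037, 0.677], [0.01, 0.999, -0.043], [-0.678, -0.024, -0.735]]
contact_force: [-0.3, -0.5, -1.6]
width: 0.0112
grip_force: 58.7
```

Down 135 mm; about 20 mm remain, taken slowly.

Call:
send_rows:
  deltas:
    - {"xyz": [0.4,0,0.44],"twist": 0,"claw": 0.5}
    - {"xyz": [0.4,0,0.44],"twist": 0,"claw": 0.5}
    - {"xyz": [0.27,0,0.29],"twist": 0,"claw": 0.5}
    - {"xyz": [0,0,0],"twist": 0,"claw": 0.5}
    - {"xyz": [0,0,0],"twist": 0,"claw": 0.5}

```text
time_s: 19.3
position: [0.3923, 0.3678, 0.0394]
orientation: [[-0.735, 0.035, 0.678], [0.012, 0.999, -0.04], [-0.678, -0.021, -0.734]]
contact_force: [0.5, 0.6, -1.5]
width: 0.0112
grip_force: 58.7
```

Call:
send_rows:
  deltas:
    - {"xyz": [0.2,0,0.22],"twist": 0,"claw": 0.5}
    - {"xyz": [0,0,0],"twist": 0,"claw": 0.5}
    - {"xyz": [0.14,0,0.14],"twist": 0,"claw": 0.5}
    - {"xyz": [0,0,0],"twist": 0,"claw": 0.5}
    - {"xyz": [0,0,0],"twist": 0,"claw": 0.5}

```text
time_s: 19.72
position: [0.393, 0.3684, 0.0354]
orientation: [[-0.733, 0.036, 0.68], [0.013, 0.999, -0.039], [-0.68, -0.02, -0.733]]
contact_force: [-1.5, -0.5, 3.8]
width: 0.0119
grip_force: 59.4
```

Contact with the mat: vertical force rose by about 5 N. Releasing and backing off along the tool axis.

Call:
send_rows:
  deltas:
    - {"xyz": [0,0,0],"twist": 0,"claw": 2}
    - {"xyz": [0,0,0],"twist": 0,"claw": 4}
    - {"xyz": [0,0,0],"twist": 0,"claw": 4}
    - {"xyz": [0,0,0],"twist": 0,"claw": 4}
    - {"xyz": [0,0,-1],"twist": 0,"claw": 4}
    - {"xyz": [0,0,-2],"twist": 0,"claw": 4}
    - {"xyz": [0,0,-3],"twist": 0,"claw": 4}
    - {"xyz": [0,0,-3],"twist": 0,"claw": 4}
    - {"xyz": [0,0,-3],"twist": 0,"claw": 4}
    - {"xyz": [0,0,0],"twist": 0,"claw": 4}

```text
time_s: 20.55
position: [0.3095, 0.3745, 0.1255]
orientation: [[-0.734, 0.032, 0.678], [0.012, 0.999, -0.035], [-0.679, -0.018, -0.734]]
contact_force: [0.2, 0.5, 0.1]
width: 0.04
grip_force: 0.0
```

```bash
python3 - <<'E'
from h import *
from cell import r
s=r.read_state();print(s['position'],s['contact_force'],s['width'])
p=r.camera_params("top");im,de=r.capture("top")
for nm in("top","scene"):
  p=r.camera_params(nm);im,de=r.capture(nm)
  m=cv2.inRange(cv2.cvtColor(im,cv2.COLOR_RGB2HSV),(45,90,25),(85,255,255))
  v,u=np.nonzero(m);k=(de[v,u]>0);v,u=v[k],u[k]
  n=cv2.undistortPoints(np.c_[u,v].astype(float).reshape(-1,1,2),p["camera_matrix"],np.array([p["k1"],0,0,0,0.])).reshape(-1,2)
  z=de[v,u];P=np.c_[n*z[:,None],z,np.ones(len(z))]@p["cam_to_world"][:3].T
  P=P[(np.abs(P[:,1]-.365)<.12)&(P[:,0]>.3)&(P[:,0]<.6)]
  print(nm,len(P),np.percentile(P,[2,98],axis=0).ravel())
  w=P[P[:,2]<.04]
  for a in(.40,.44,.48): q=w[(w[:,0]>=a)&(w[:,0]<a+.04)];print(round(np.percentile(q[:,2],90),4))
  if nm=="top":
    for c in blobs(im,(20,120,60),(35,255,255),300): print("yellow",rect(p,c,.06))
  cv2.imwrite("pics/f_%s.png"%nm,im[...,::-1])
a=cv2.resize(cv2.imread("pics/f_top.png")[140:340,140:500],(800,444),interpolation=cv2.INTER_CUBIC)
cv2.imwrite("pics/f.png",a)
E
```

```text
[0.3095 0.3745 0.1255] [0.1577 0.4953 0.1039] 0.03997296070004766
top 291 [0.3727 0.3223 0.0058 0.5149 0.4015 0.0694]
0.0316
0.0289
0.03
yellow ((215.89492797851562, -423.3095397949219), (125.93115234375, 135.57669067382812), 9.381250381469727)
yellow ((309.2535095214844, 136.71290588378906), (122.8989486694336, 134.16343688964844), 70.10684204101562)
yellow ((469.3845520019531, -324.482177734375), (125.89924621582031, 133.25137329101562), 87.48273468017578)
scene 180 [0.3748 0.3264 0.0196 0.5214 0.4039 0.0668]
0.029
0.0287
0.0284
```

View pics/f.png

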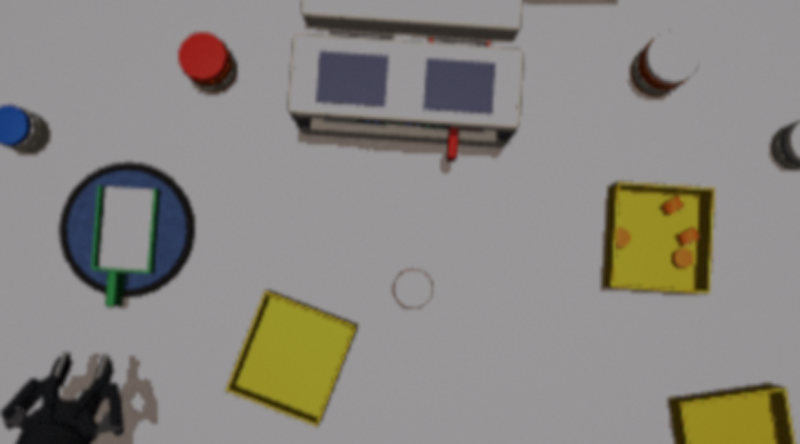

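The tray lies flat in the middle of the mat at (127,228), and all four pods are in the tub at (672,205), (688,237), (682,258) and (623,238). The tub hasn't moved and the hand is clear, so I'm handing in.

```bash
python3 -c "
from cell import r
print(r.sign_off())"
```

```text
the job is handed in; nothing more can be done
None
```

The job is handed in at about 21 s of the 51 s allowed: in the last images all four pods were in the tub, the empty tray lay flat and near-centred on the mat, and the tub had not moved; the sign-off returned no verdict.

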